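Set up the bench microscope over the board that still lacks its heat sink

TASK

Two of the three circuit boards in the sliding tray already carry a finned heat sink; one is still bare. Slide the tray along its slideway until the bare board is centred under the jig's tapered socket, and stand the hand microscope upright in that socket, nose down and fully home on its flange. Keep the boards lying in their nests, never let the microscope fall, and leave the other things on the bench where they are.

Things in the scene. Friction and masses are not known exactly. Their poses are not given: they have to be found in the camera images.
- jig: inspection jig, fixed, but stands elsewhere each time: slideway 96 x 500 mm along its y axis, z up; origin on the bench directly below the socket. Slideway floor 6 mm above the bench; rails and end stops (inner faces at y = +-242 mm) up to 20 mm. A post 30 x 44 mm at x = -64 mm, beside the slideway, 122 mm high, carries an arm to the socket; the +x side is open
- jig_socket (a point): centre of the top rim of the jig's tapered socket, 130 mm above the bench, over the middle of the slideway. Steel ring 30 mm high, open at both ends, outside 51 mm at the rim; bore tapers from 39 mm at the rim to 26 mm at the bottom, 1.5 mm per side wider than the microscope's nose
- tray: loose black tray 72 x 350 mm, 16 mm high, 0.3 to 0.6 kg, sliding along the jig's y between the rails, 67 mm either way from the middle; held only by friction (2 to 9 N to push). y along the slideway, origin at the centre of its underside. Three nests 52 x 50 mm, 6 mm deep, centred at y = -62, 0 and +62 mm. Upright push tabs at both ends
- tab_plus (a point): centre of the outer face of the aluminium push tab at the tray's +y end (y = +172 mm, 51 mm above the bench). The tab is 44 mm wide (x), 8 mm thick and reaches 82 mm above the bench
- tab_minus (a point): the same on the like tab at the tray's -y end (y = -172 mm)
- bare_mid (a point): centre of the upper face of the bare circuit board: green board 48 x 46 x 4 mm with a flat black chip 16 mm square and 3 mm high at the centre and no heat sink; lies in one of the three nests, with up to 2 mm of play
- sink1_mid (a point): same point of a like board that has a finned aluminium heat sink, 30 x 30 mm, up to 17 mm above the board's upper face
- sink2_mid (a point): same point of the other board with a heat sink
- cradle: microscope's charging cradle, fixed, but stands elsewhere each time, with a socket like the jig's: the centre of its rim is 75 mm above the bench directly over the origin, its axis leans 0.3 rad (17 degrees) from the vertical towards the cradle's +x. Base 110 x 70 mm, from x = -77 to +33 mm
- scope_mid (a point): centre of the black barrel of the hand microscope, z along the barrel away from the nose. Barrel 32 mm across, 60 mm long; below it a flange 48 mm across, 5 mm thick (underside 35 mm below this point), then an aluminium nose 36 mm long tapering from 36 to 20 mm (tip 71 mm below). 0.1 to 0.2 kg, balanced 8 mm below this point; round. Starts seated in the cradle, leaning 0.3 rad towards the cradle's +x
- scope_flange (a point): centre of the underside of the microscope's flange; it rests on a socket's rim when the nose is fully home
- driver: small screwdriver lying down, 170 mm, loose bystander; origin at its underside
- reel: solder reel standing on end, 58 mm diameter, 46 mm high, loose bystander; origin at its underside
- flux: flux jar, 48 mm diameter, 50 mm high, loose bystander; origin at its underside
- esd_brush: small brush lying down, 160 mm, loose bystander; origin at its underside
- cutters: side cutters lying down, about 130 mm, loose bystander; origin at its underside
- parts_case: clear compartment case 70 x 110 x 22 mm, loose bystander; origin at its underside
Mind the look-alikes: they are no part of the job. What is shaped like the part that bears sink1_mid but blue or pink is not meant.

How it is judged:
At the end, for the whole second after the job is handed in: bare board's centre within 6 mm horizontally of the jig socket's axis; microscope in that socket, within 4 mm of its axis and 0.06 rad of upright, flange within 3 mm of the rim; microscope and tray at rest; all three boards flat in their nests (raised at most 2.5 mm) (horizontal distance between bare_mid and jig_socket below 0.006 m and horizontal distance between scope_flange and jig_socket below 0.004 m and z of scope_flange in the frame of jig between 0.127 and 0.133 m and angle between scope_mid's own z axis and vertical below 0.06 rad and linear speed of each of scope, tray below 0.02 m/s and z of each of bare_mid, sink1_mid, sink2_mid in the frame of tray below 0.0165 m); the robot touches nothing.
It fails at once if a board is tipped by more than 0.35 rad or lifted more than 15 mm out of its nest (angle between any of bare_mid, sink1_mid, sink2_mid's own z axis and vertical above 0.35 rad or z of any of bare_mid, sink1_mid, sink2_mid in the frame of tray above 0.029 m).
It fails at once if the microscope is let fall or knocked flying: it moves faster than 0.4 m/s while the fingers do not touch it (linear speed of scope above 0.4 m/s and contact force between the fingers and scope below 0.05 N).
It fails at once if a bystander (screwdriver, reel, jar, brush, cutters, case) is moved by more than 40 mm (distance of any of driver, reel, flux, esd_brush, cutters, parts_case from where it was at the start of the episode above 0.04 m).
It also fails if it takes over 58 s, if anything falls off the work surface, if the arm or the gripper's body presses on something with over 40 N, if the wrist force passes 120 N, or if a joint passes its speed limit or range.

ROBOT

A 7-joint arm with a two-finger parallel gripper is mounted at the origin on the work surface. World frame = base frame: x ahead of the robot, y to its left, z up, the work surface at z = 0. Lengths are in m, angles in rad, forces in N, time in s.
With the tool pointing down it reaches from about 0.4 to 0.875 m from the base axis. Payload 19.3 kg.
Tool frame: the origin (TCP) lies at the very end of the fingers, on their centre line; the grasp point (between the pads) lies 19 mm behind it; z points along the fingers, y is the line along which they close (so a half turn about z gives the same grasp; the last joint's range is limited). The gripper opens to 85 mm and grips with 20 to 120 N. Pads are 22 mm wide; open, the fingers measure 114 mm over their backs; the gripper's body (76 mm by 85 mm) begins 54 mm behind the grasp point. The pads swing forward as they close: fully open they stand 13 mm farther back than shut.
Start: joints at [-1.227, 0.521, -0.036, 1.599, 0.021, 1.021, -0.113], TCP at [0.251, 0.572, 0.231] pointing down, gripper open.
Joint ranges: [-2.91, 2.91], [-0.3, 2.13], [-1.5, 1.42], [0.17, 2.43], [-1.26, 4.41], [0.16, 1.93], [-2.52, 2.52]. Speed limits (rad/s): [1.89, 1.89, 2.39, 2.39, 3.01, 3.01, 3.01].

INTERFACE

Orientations are given as [roll, pitch, yaw] about the fixed x, y, z axes, in that order (R = Rz(yaw) Ry(pitch) Rx(roll)).
In Python, from workcell import bot gives the robot as it stands.
- The arm moves only by the tool jog_arm, never from a script. Its argument "motion" is a list of rows, each a list of 5 numbers: the shift along the tool's x, y, z scaled (see below), then the turn about the tool's z scaled (see below), then the opening, from 0 (shut) to 1 (fully open). A call has 1 to 12 rows; each row shifts and turns the commanded pose from where the row before left it, along the tool's axes as they then stand; what a row does not reach is not made up. The controller multiplies each number of a shift by 30 mm and each number of a turn by 0.08 rad. A row lasts 1/10 s, in which the tool goes at most 50 mm and 8.59 degrees, less where a joint would pass 70% of its speed; a pose out of reach is approached as far as the arm can. A call with a number of a shift or a turn outside -1 to 1 is refused whole. A call with a gripper value outside its range is refused whole. The fingers move at their own pace and stop on an object; "newtons" is the grip in N (left out, the last holds). Time passes only in rows, so rows that do not move let the fingers close. It gives the time, the measured TCP pose, the force, the opening and the grip force at its end, in the units of the state.
- bot.observe(): the state, without advancing time (a new reading comes with each control period).
- bot.grab_frame(name): name is "scene" or "top" or "wrist"; returns a dict with "pixels" (400x640x3 uint8, red, green, blue), "fovy" (degrees; the focal length in pixels is half the picture's height over the tangent of half this angle, whatever the lens; pixels are square), "cx", "cy" (the principal point, pixels), "k1" (the pictures are not rectified: a ray, as slopes to the right and down, at radius r is drawn at 1 + k1 r^2 times it, then the intrinsics apply), "rvec" (rotation vector, rad) and "tvec" (3), from world to camera coordinates, as OpenCV has them; the wrist camera has in their place "mount" (4x4, takes a point from camera to tool coordinates, whose origin is the TCP and whose axes are the flange's). Camera axes: x right, y down, z forward; pixel columns grow to the right and rows downward; lengths in m; the calibration is good to about 2 mm. A picture is of the moment at which its call begins: read the wrist's pose just before it. There is no depth.
- bot.job_done(): hands the job in; it is judged then, once.
The state is a dict: "clock": time; "qpos": joint angles; "qd": joint speeds; "joint_efforts": joint torques, N m; "position": TCP position; "tool_rot": TCP orientation; "force": force on the tool from outside, world axes, zero at the start; "moment": the same for the moment, N m; "grip_width": finger opening in m; "finger_force": force on a finger pad.
Only numpy, scipy, OpenCV 4.12 (cv2) and the standard library are available. Lean on these libraries where they do the work, as an engineer would, in place of code of your own. Each camera call takes 0.05 s, during which the arm holds its last target. There are 200 camera calls.

## Working session

There is one attempt and no reset: what is moved stays moved. The work goes in short steps, Python scripts to look and compute and a tool call to move; the robot and the scene stay as the last step left them, time stands still between calls to the robot, and variables do not carry over. Pictures are saved under pics/ and viewed, at most 10 in all, crops included, and the job is handed in when it is done.

Besides the shell and the picture viewer there is one more tool, called after ">>>" by a JSON object that holds its "method" and its "body". jog_arm: Moves the arm, as the interface text tells. Shifts and turns lie within -1 to 1; 1 stands for 30 mm of shift or 0.08 rad of turn. Its arguments: {"type":"object","properties":{"motion":{"type":"array","items":{"type":"array","items":{"type":"number"}}},"newtons":{"type":"number"}},"required":["motion"]}

```bash
mkdir -p pics; ls
cat > h.py <<'E'
import numpy as np, cv2, pickle
from scipy.spatial.transform import Rotation as R
from workcell import bot
def grab(n,fn):
    s=bot.observe(); f=bot.grab_frame(n); f['state']=s
    pickle.dump(f,open(f'pics/{fn}.pkl','wb')); cv2.imwrite(f'pics/{fn}.png',f['pixels'][:,:,::-1]); return f
def load(fn): return pickle.load(open(f'pics/{fn}.pkl','rb'))
def cam(f):
    if 'rvec' in f and f['rvec'] is not None:
        Rc=R.from_rotvec(np.ravel(f['rvec'])).as_matrix(); t=np.ravel(f['tvec'])
    else:
        s=f['state']; T=np.eye(4); T[:3,:3]=R.from_euler('xyz',s['tool_rot']).as_matrix(); T[:3,3]=s['position']
        C=np.linalg.inv(T@np.array(f['mount'])); Rc=C[:3,:3]; t=C[:3,3]
    fl=200/np.tan(np.radians(f['fovy'])/2)
    return Rc,t,fl
def proj(f,P):
    Rc,t,fl=cam(f); p=np.atleast_2d(P)@Rc.T+t; q=p[:,:2]/p[:,2:]
    q=q*(1+f['k1']*(q**2).sum(1,keepdims=True)); return q*fl+[f['cx'],f['cy']]
def ray(f,uv):
    Rc,t,fl=cam(f); d=(np.array(uv,float)-[f['cx'],f['cy']])/fl; q=d.copy()
    for _ in range(30): q=d/(1+f['k1']*(q@q))
    return -Rc.T@t, Rc.T@np.array([q[0],q[1],1])
def atz(f,uv,z):
    o,d=ray(f,uv); return o+d*(z-o[2])/d[2]
def tri(obs):
    A=np.zeros((3,3));b=np.zeros(3)
    for f,uv in obs:
        o,d=ray(f,uv); d/=np.linalg.norm(d); M=np.eye(3)-np.outer(d,d); A+=M;b+=M@o
    return np.linalg.solve(A,b)
E
python3 - <<'E'
from h import *
for n in('scene','top'):
    f=grab(n,n+'0'); print(n,{k:v for k,v in f.items() if k not in('pixels','state')}, ray(f,(320,200))[0])
    
print(f['state'])
E
```

```text
pics
scene {'fovy': 43.634253022297784, 'cx': 309.14429110504074, 'cy': 195.4634257608248, 'k1': -0.008235948417157352, 'rvec': array([ 2.42075202,  0.91540474, -0.27055594]), 'tvec': array([-0.43903092, -0.26355712,  1.47846242])} [ 1.00830219 -0.48113071  1.09540018]
top {'fovy': 43.6301543589978, 'cx': 320.7484808753646, 'cy': 201.17145017196225, 'k1': -0.06455155910409326, 'rvec': array([ 2.21880899, -2.1587804 ,  0.08142788]), 'tvec': array([-0.02528131,  0.59836227,  1.39495689])} [ 0.50131442 -0.00242646  1.43291983]
{'clock': 0.05, 'qpos': array([-1.22719242,  0.52202282, -0.03634467,  1.59999533,  0.02122312,
        1.02107684, -0.11281793]), 'qd': array([ 5.94675949e-05, -1.66388500e-03,  3.04739863e-04,  7.67186232e-04,
       -1.15051614e-04,  4.76394007e-04, -1.11880331e-03]), 'joint_efforts': array([ 6.67381799e-03, -9.29453731e+01,  1.98734254e+00, -3.70977581e+01,
        1.80598162e-02,  5.30359117e-03,  5.34672790e-05]), 'position': array([0.25120759, 0.57193656, 0.23072459]), 'tool_rot': array([-3.14047969e+00,  8.97401306e-05,  2.72778773e+00]), 'force': array([-0.36835187, -0.68557409, -0.54398254]), 'moment': array([ 0.02171476, -0.0154881 , -0.02499016]), 'finger_force': 0.0, 'grip_width': 0.08544613633576924}
```

View pics/top0.png

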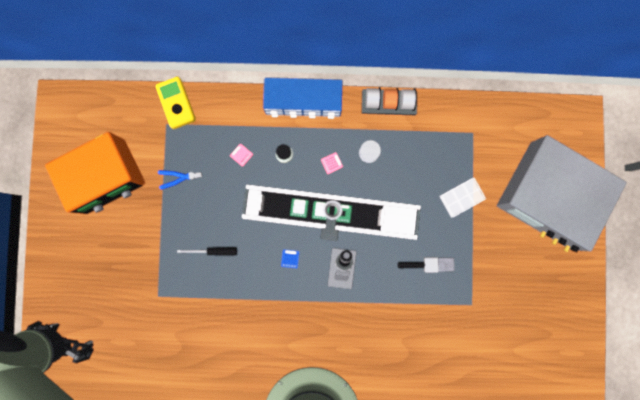

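View pics/scene0.png

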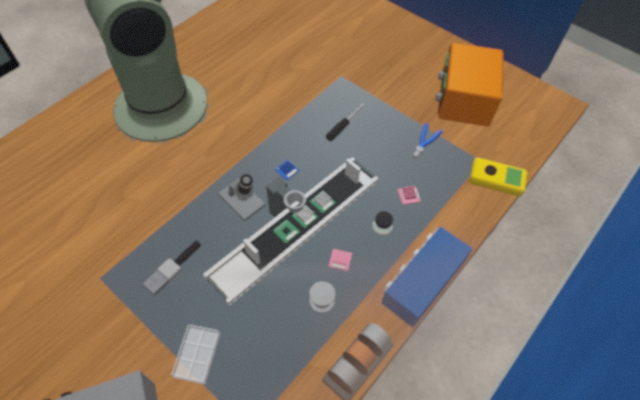

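Run:
```python
import cv2,numpy as np
a=cv2.imread('pics/top0.png')[175:295,235:435]; b=cv2.imread('pics/scene0.png')[150:310,195:395]
a=cv2.resize(a,None,fx=4,fy=4,interpolation=3)
b=cv2.resize(b,None,fx=3.75,fy=3.75,interpolation=3)
cv2.imwrite('pics/ca.png',a);cv2.imwrite('pics/cb.png',b)
```

```text
(no output)
```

View pics/ca.png

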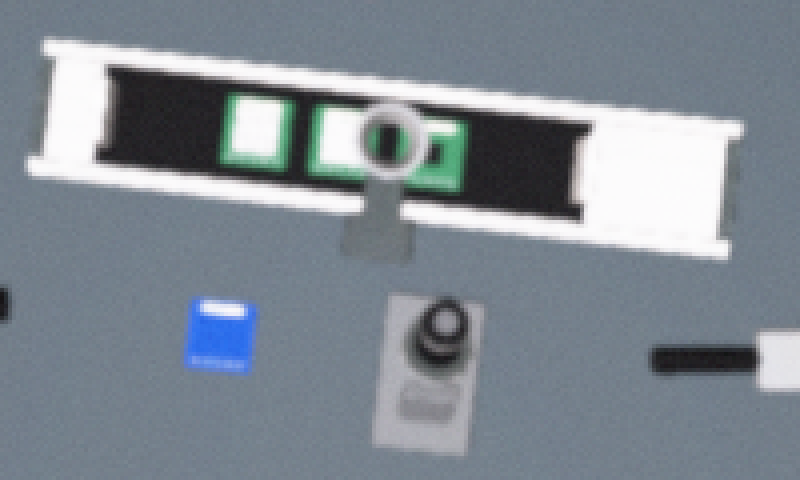

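View pics/cb.png

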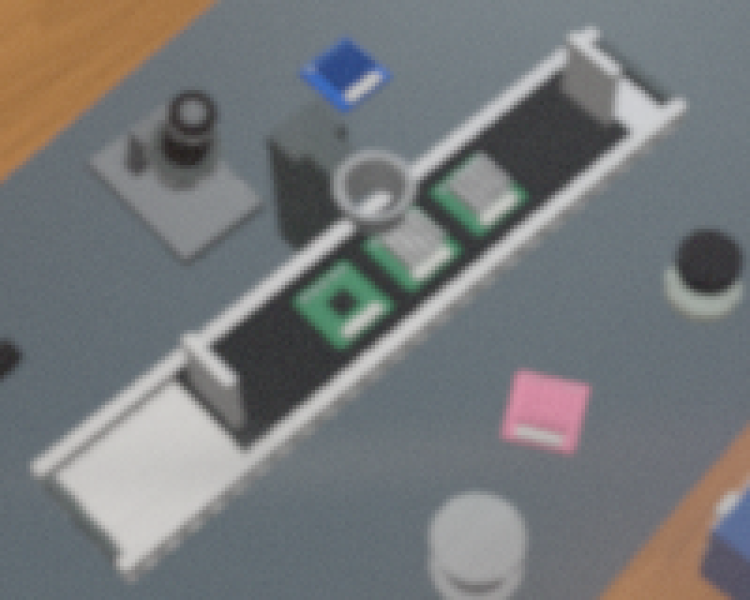

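```bash
cat > fit.py <<'E'
from h import *
from scipy.optimize import least_squares
T=load('top0');S=load('scene0')
ta=lambda u,v:(235+u/4,175+v/4); sb=lambda u,v:(195+u/3.75,150+v/3.75)
J=[(.048,.25,.02),(-.048,.25,.02),(.048,-.25,.02),(-.048,-.25,.02),(0,0,.13)]
tp=[ta(45,40),ta(28,173),ta(742,124),ta(728,258),ta(392,140)]
sp=[sb(685,103),sb(585,30),sb(125,565),sb(38,468),sb(374,187)]
def W(p,P): 
    c,s=np.cos(p[2]),np.sin(p[2]); P=np.array(P); return np.c_[p[0]+c*P[:,0]-s*P[:,1],p[1]+s*P[:,0]+c*P[:,1],P[:,2]]
res=lambda p:np.r_[proj(T,W(p,J))-tp,proj(S,W(p,J))-sp].ravel()
r=least_squares(res,[.47,-.02,0]); j=r.x
def toj(P):
    c,s=np.cos(j[2]),np.sin(j[2]); d=np.array(P[:2])-j[:2]; return np.array([c*d[0]+s*d[1],-s*d[0]+c*d[1]])
if __name__=='__main__':
    print('jig',j); print(r.fun.reshape(-1,2).round(1))
    for f,uv in((T,ta(433,152)),(S,sb(343,300))): print('chip',toj(atz(f,uv,.023)))
    print('sock',tri([(T,tp[4]),(S,sp[4])]))
    for f,q,z in((T,ta(592,125),.022),(T,ta(580,218),.022),(T,ta(110,67),.022),(T,ta(97,162),.022),(S,sb(245,447),.022),(S,sb(213,364),.082),(S,sb(592,50),.082)): print('tray',toj(atz(f,q,z)))
    C=[atz(T,ta(*q),.01) for q in((388,293),(485,302),(467,455),(373,445))]; print('cradle',np.array(C))
    print('scopetop',tri([(T,ta(447,314)),(S,sb(192,108))]))
    for n,q in dict(driver=(208,251),flux=(284,153),brush=(425,265)).items(): print(n,atz(T,q,.02))
    print('topview zoom pixel, blue', atz(T,ta(220,335),.005))
E
python3 fit.py
```

```text
jig [ 0.57217859 -0.03874132 -0.08938898]
[[-0.6 -1.1]
 [-0.7 -0.9]
 [-0.2 -1.7]
 [-0.2 -1.6]
 [-0.8 -1.2]
 [-0.5 -0.1]
 [-0.2 -1.7]
 [-0.7  1.4]
 [-3.2 -1.3]
 [-1.  -1.3]]
chip [-0.0021296  -0.03490202]
chip [ 0.00272522 -0.03024845]
sock [ 0.57143887 -0.0390603   0.12376819]
tray [ 0.03005763 -0.14474268]
tray [-0.0363376  -0.14343029]
tray [0.03109412 0.19923672]
tray [-0.03681277  0.2000009 ]
tray [ 0.03805544 -0.14448302]
tray [ 0.00742842 -0.13741412]
tray [0.00109482 0.20005645]
cradle [[ 0.46655851 -0.0444802   0.01      ]
 [ 0.46201384 -0.11349559  0.01      ]
 [ 0.35382865 -0.10330415  0.01      ]
 [ 0.35914874 -0.03667041  0.01      ]]
scopetop [ 0.45792509 -0.07818876  0.14332024]
driver [0.44917171 0.30538606 0.02      ]
flux [0.73377553 0.09975641 0.02      ]
brush [ 0.4263723  -0.30813445  0.02      ]
topview zoom pixel, blue [0.43340965 0.07401895 0.005     ]
```

>>> {"method": "jog_arm", "body": {"motion": [[0,0,-1,-1,1],[0,0,-1,-1,1],[0,0,-1,-1,1],[0,0,-0.7,-1,1],[0,0,0,-0.09,1]]}}

```text
clock: 0.6
position: [0.2517, 0.573, 0.345]
tool_rot: [3.138, 0.001, 3.057]
force: [0.1, -0.0, -0.6]
grip_width: 0.0852
finger_force: 0.0
```

Run:
```python
from h import *
f=grab('wrist','w0'); print(f['mount'],f['fovy'],f['state']['position'],f['state']['tool_rot'],f['state']['qpos'])
```

```text
[[-7.10554067e-04 -9.54784554e-01 -2.97297747e-01  7.49174359e-02]
 [ 9.99999380e-01 -4.23448691e-04 -1.03011664e-03  9.55234929e-04]
 [ 8.57649120e-04 -2.97298294e-01  9.54784263e-01 -1.42374192e-01]
 [ 0.00000000e+00  0.00000000e+00  0.00000000e+00  1.00000000e+00]] 61.09813151968742 [0.25171003 0.57299395 0.34501552] [3.13781207e+00 9.46562191e-04 3.05745584e+00] [-1.17967387  0.43249718 -0.10702337  1.44667206  0.04717213  1.26102745
  0.19553873]
```

>>> {"method": "jog_arm", "body": {"motion": [[-0.48,-1,0,0,1],[-0.48,-1,0,0,1],[-0.48,-1,0,0,1],[-0.48,-1,0,0,1],[-0.48,-1,0,0,1],[-0.48,-1,0,0,1],[-0.48,-1,0,0,1],[-0.48,-1,0,0,1],[-0.48,-1,0,0,1],[-0.48,-1,0,0,1],[-0.48,-1,0,0,1]]}}

```text
clock: 1.75
position: [0.3805, 0.2282, 0.3414]
tool_rot: [-3.141, -0.001, 3.054]
force: [-0.0, -0.1, 0.7]
grip_width: 0.0855
finger_force: 0.0
```

>>> {"method": "jog_arm", "body": {"motion": [[-0.48,-1,0,0,1],[-0.48,-1,0,0,1],[-0.48,-1,0,0,1],[-0.48,-1,0,0,1],[-0.48,-1,0,0,1],[-0.48,-1,0,0,1],[-0.48,-1,0,0,1],[-0.48,-1,0,0,1],[-0.48,-1,0,0,1],[-0.48,-1,0,0,1],[0,0,0,0,1],[0,0,0,0,1]]}}

```text
clock: 2.95
position: [0.4976, -0.0818, 0.3413]
tool_rot: [-3.141, -0.002, 3.053]
force: [-1.0, 0.0, 0.2]
grip_width: 0.0856
finger_force: 0.0
```

Run:
```python
from h import *
f=grab('wrist','w1'); print(f['state']['position'],f['state']['tool_rot'])
```

```text
[ 0.49764542 -0.0818419   0.34126317] [-3.14124280e+00 -1.85025959e-03  3.05275260e+00]
```

View pics/w1.png

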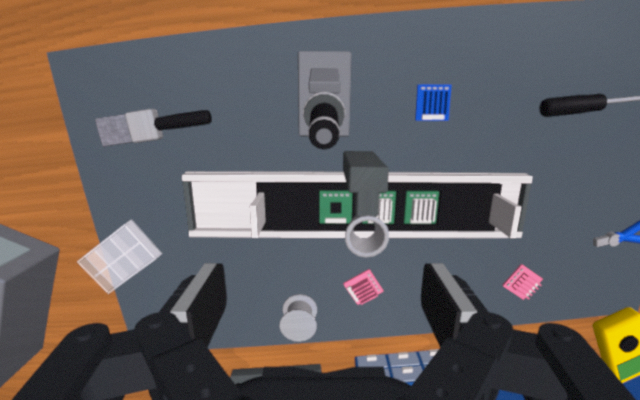

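```bash
cat > w.py <<'E'
from h import *
import fit
from fit import W,J,toj
from scipy.optimize import least_squares
F=load('w1')
pp=[(522,237),(531,178),(189,236),(183,175),(367,236)]
r=least_squares(lambda p:(proj(F,W(p,J))-pp).ravel(),fit.j); print('jig wrist',r.x,r.fun.round(1)); fit.j=r.x
print('chip',toj(atz(F,(336,208),.023)), 'sock',atz(F,(367,236),.13))
print('tabs base', toj(atz(F,(257,208),.022)),toj(atz(F,(497,208),.022)))
C=np.array([atz(F,q,.01) for q in((350,135),(300,136),(299,52),(350,52))]); print(C.round(4))
print('scopetop z.137/.141',atz(F,(323,133),.137),atz(F,(323,133),.142))
T=fit.T;print('tri',fit.tri([(F,(323,133)),(T,fit.ta(447,314)),(fit.S,fit.sb(192,108))]))
print('tri sock',fit.tri([(F,(367,236)),(T,fit.tp[4]),(fit.S,fit.sp[4])]))
E
python3 w.py
python3 - <<'E'
import cv2
a=cv2.imread('pics/w1.png')[40:260,240:460]
cv2.imwrite('pics/cw.png',cv2.resize(a,None,fx=2.7,fy=2.7,interpolation=3))
E
```

```text
jig wrist [ 0.57672824 -0.03874906 -0.09524631] [-0.6  1.4  2.2 -1.8 -0.1  0.9 -1.6 -1.2  0.1  1.2]
chip [ 0.00029295 -0.03144162] sock [ 0.57527377 -0.03879265  0.13      ]
tabs base [ 0.00132267 -0.14481138] [-0.000699   0.2029181]
[[ 0.4744 -0.0424  0.01  ]
 [ 0.4696 -0.1113  0.01  ]
 [ 0.3616 -0.101   0.01  ]
 [ 0.3676 -0.035   0.01  ]]
scopetop z.137/.141 [ 0.45628689 -0.07789648  0.137     ] [ 0.45581231 -0.07784335  0.142     ]
tri [ 0.45690705 -0.07788201  0.14160196]
tri sock [ 0.57330207 -0.03961975  0.1291378 ]
```

View pics/cw.png

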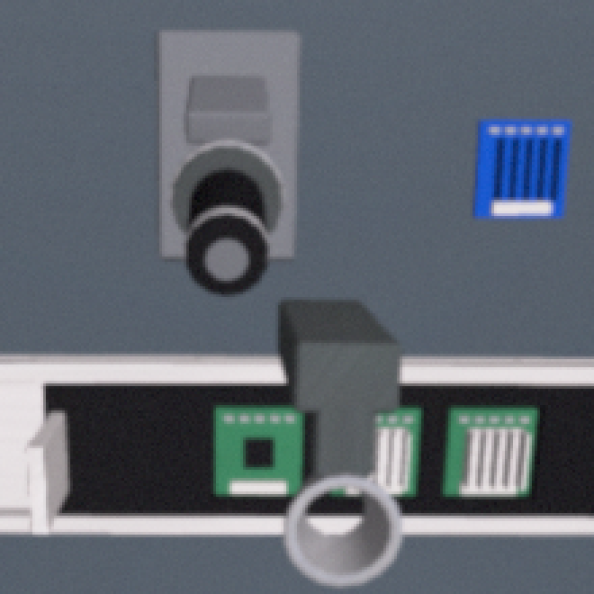

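>>> {"method": "jog_arm", "body": {"motion": [[-0.48,-0.6,1,0,0.6],[-0.48,-0.6,1,0,0.6],[-0.48,-0.6,1,0,0.6],[-0.48,-0.6,1,0,0.6],[-0.5,-0.6,1,0,0.6],[0,0,1,0,0.6],[0,0,0.6,0,0.6],[0,0,0,0,0.6],[0,0,0,0,0.6]], "newtons": 20}}

```text
clock: 3.9
position: [0.5627, -0.1767, 0.1447]
tool_rot: [3.141, -0.0, 3.056]
force: [-0.4, -0.3, 1.1]
grip_width: 0.0514
finger_force: 0.0
```

Run:
```python
from h import *
f=grab('wrist','w2'); print(f['state']['position'],f['state']['tool_rot'])
P=f['state']['position']
for n,dy in(('a',.0),): print(proj(f,[[.562,-.182,.082],[.562,-.174,.082],[.584,-.178,.082],[.54,-.178,.082]]))
```

```text
[ 0.56273452 -0.17669658  0.14474569] [ 3.14137864e+00 -1.48797461e-04  3.05570729e+00]
[[313.84367046 219.22156326]
 [326.23075797 218.21265272]
 [323.00154083 249.81642329]
 [316.884265   185.65794839]]
```

View pics/w2.png

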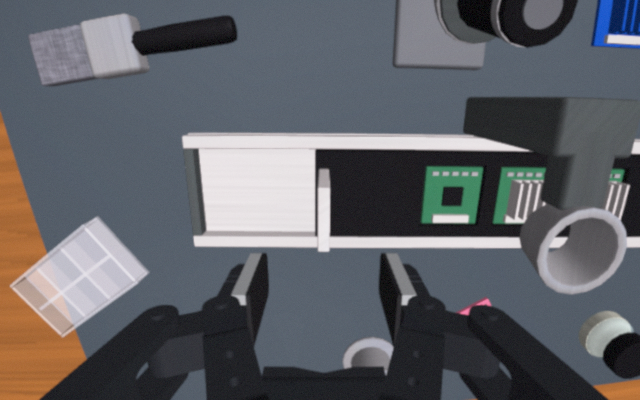

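>>> {"method": "jog_arm", "body": {"motion": [[0,0,1,0,0.6],[0,0,1,0,0.6],[0,0,0.9,0,0.6],[0,0,0.2,0,0.6],[0,0,0,0,0],[0,0,0,0,0],[0,0,0,0,0],[0,0,0,0,0],[0,0,0,0,0],[0,0,0,0,0]], "newtons": 25}}

```text
clock: 4.95
position: [0.5636, -0.1776, 0.053]
tool_rot: [3.142, 0.002, 3.055]
force: [-1.0, 1.9, 9.4]
grip_width: 0.0078
finger_force: 28.9
```

>>> {"method": "jog_arm", "body": {"motion": [[0,0.1,0,0,0],[0,0.2,0,0,0],[0,0.2,0,0,0],[0,0.2,0,0,0],[0,0.2,0,0,0],[0,0.15,0,0,0],[0,0.06,0,0,0],[0,0,0,0,0],[0,0,0,0,0],[0,0,0,0,0]]}}

```text
clock: 5.95
position: [0.5665, -0.1455, 0.053]
tool_rot: [-3.14, 0.003, 3.054]
force: [-0.3, -4.9, 6.9]
grip_width: 0.0075
finger_force: 28.4
```

>>> {"method": "jog_arm", "body": {"motion": [[0,0.03,0,0,0],[0,0,0,0,0],[0,0,0,0,0.5],[0,0,0,0,0.5],[0,0,0,0,0.5],[0,0,0,0,0.5],[0,0,-1,0,0.6],[0,0,-1,0,0.6],[0,0,-1,0,0.6],[0.3,0.3,-1,0,0.6],[0.7,0.7,-1,0,0.6],[0.7,0.7,-0.5,0,0.6]]}}

```text
clock: 7.15
position: [0.5191, -0.088, 0.2183]
tool_rot: [3.141, 0.002, 3.054]
force: [0.9, 0.9, -0.5]
grip_width: 0.0511
finger_force: 0.0
```

>>> {"method": "jog_arm", "body": {"motion": [[0.7,0.3,-0.5,0,0.6],[0.7,0,-0.5,0,0.6],[0,0,0,0,0.6],[0,0,0,0,0.6]]}}

```text
clock: 7.55
position: [0.4784, -0.0754, 0.2467]
tool_rot: [3.141, 0.001, 3.055]
force: [0.8, 0.2, 0.6]
grip_width: 0.0513
finger_force: 0.0
```

Run:
```python
from h import *
f=grab('wrist','w3'); print(f['state']['position'],f['state']['tool_rot'],f['state']['clock'])
```

```text
[ 0.47839384 -0.07537222  0.24665646] [3.14112692e+00 1.14371691e-03 3.05540120e+00] 7.55
```

View pics/w3.png

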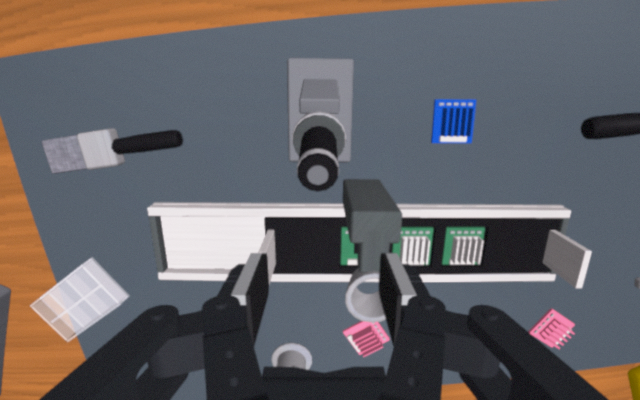

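Run:
```python
from h import *
from fit import W,J,least_squares
import fit
F=load('w3')
pp=[(556,281),(570,209),(159,279),(149,207),(369,297)]
r=least_squares(lambda p:(proj(F,W(p,J))-pp).ravel(),fit.j); print('jig',r.x,r.fun.round(1)); fit.j=r.x
print('sock',atz(F,(369,297),.13), 'scopetop',atz(F,(318,175),.139))
for n,q in dict(bareL=(341,247),midR=(433,247),s2L=(446,247),s2R=(485,247)).items(): print(n,fit.toj(atz(F,q,.020)))
C=np.array([atz(F,q,.01) for q in((353,161),(289,161),(289,58),(353,58))]); print(C.round(4))
# predicted scope geometry
def scope(o,c):
    d=np.array([np.cos(c)*np.sin(.3),np.sin(c)*np.sin(.3),np.cos(.3)]); b=np.array([*o,.075]); return b+np.outer([.065,.035,0.0],d)
for o in((.4378,-.0765),(.434,-.0765)): P=scope(o,-.083); print(P.round(4),proj(F,P).round(1))
```

```text
jig [ 0.57556459 -0.0395859  -0.09211782] [-1.8 -0.5  1.3 -0.3 -1.2  0.7 -3.1 -0.4  3.4  1.2]
sock [ 0.57408697 -0.04253492  0.13      ] scopetop [ 0.45896182 -0.07694862  0.139     ]
bareL [ 0.00126113 -0.02232745]
midR [0.00099699 0.08793371]
s2L [0.00099895 0.10372735]
s2R [0.00106767 0.1516333 ]
[[ 0.4748 -0.0407  0.01  ]
 [ 0.4685 -0.1127  0.01  ]
 [ 0.3604 -0.1003  0.01  ]
 [ 0.3662 -0.0338  0.01  ]]
[[ 0.4569 -0.0781  0.1371]
 [ 0.4481 -0.0774  0.1084]
 [ 0.4378 -0.0765  0.075 ]] [[316.3 172. ]
 [316.9 154.3]
 [317.5 137.2]]
[[ 0.4531 -0.0781  0.1371]
 [ 0.4443 -0.0774  0.1084]
 [ 0.434  -0.0765  0.075 ]] [[315.8 167.1]
 [316.5 149.7]
 [317.1 133. ]]
```

>>> {"method": "jog_arm", "body": {"motion": [[0.5,-0.1,0,0,0.85],[0.47,-0.05,0.3,0,0.85],[0,0,1,0,0.85],[0,0,1,0,0.85],[0,0,1,0,0.85],[0,0,1,0,0.85],[0,0,0.7,0,0.85],[0,0,0.3,0,0.85],[0,0,0,0,0.85],[0,0,0,0,0.85]], "newtons": 30}}

```text
clock: 8.6
position: [0.4491, -0.0778, 0.0877]
tool_rot: [-3.141, 0.0, 3.055]
force: [1.1, 0.4, -0.1]
grip_width: 0.0727
finger_force: 0.0
```

>>> {"method": "jog_arm", "body": {"motion": [[0,0,0,0,0.2],[0,0,0,0,0.2],[0,0,0,0,0.2],[0,0,0,0,0.2],[0,0,0,0,0.2],[0,0,0,0,0.2],[0,0,0,0,0.2]]}}

```text
clock: 9.3
position: [0.4492, -0.0775, 0.088]
tool_rot: [3.141, 0.001, 3.055]
force: [-2.1, -0.0, 10.4]
grip_width: 0.0312
finger_force: 28.8
```

>>> {"method": "jog_arm", "body": {"motion": [[-0.06,0,-0.2,0,0.2],[-0.12,0,-0.4,0,0.2],[-0.2,0,-0.64,0,0.2],[-0.2,0,-0.64,0,0.2],[0,0,-1,0,0.2],[0,0,-1,0,0.2],[0,0,-0.5,0,0.2],[0,0,0,0,0.2],[0,0,0,0,0.2]]}}

```text
clock: 10.2
position: [0.4659, -0.0789, 0.2187]
tool_rot: [3.141, 0.0, 3.055]
force: [0.6, 0.6, -1.6]
grip_width: 0.0313
finger_force: 30.0
```

Run:
```python
from h import *
s=bot.observe();print(s['position'],s['tool_rot'],s['clock'])
a=grab('wrist','w4');b=grab('scene','s4');
x=cv2.resize(a['pixels'][60:340,190:450],None,fx=1.6,fy=1.6);y=cv2.resize(b['pixels'][110:260,215:375],None,fx=2.98,fy=2.98)
h=min(len(x),len(y)); cv2.imwrite('pics/c4.png',np.hstack([x[:h,:400],y[:h,:400]])[:,:,::-1] if 0 else np.hstack([cv2.resize(x,(390,420)),cv2.resize(y,(410,384)+()) if 0 else cv2.resize(y,(410,420))])[:,:,::-1])
```

```text
[ 0.46594448 -0.07892527  0.2186669 ] [3.14139906e+00 2.60934695e-04 3.05526636e+00] 10.2
```

View pics/c4.png

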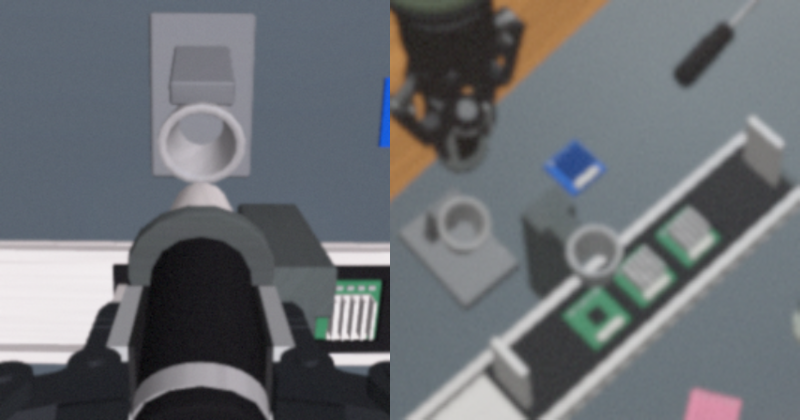

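>>> {"method": "jog_arm", "body": {"motion": [[-0.4,0.15,0,0,0.2],[-0.8,0.3,0,0,0.2],[-0.9,0.35,0,0,0.2],[-0.9,0.35,0,0,0.2],[-0.8,0.3,0,0,0.2],[-0.4,0.18,0,0,0.2],[0,0,0,0,0.2],[0,0,0,0,0.2]]}}

```text
clock: 11.1
position: [0.5955, -0.0414, 0.2178]
tool_rot: [-3.141, -0.001, 3.055]
force: [0.2, -0.4, -2.6]
grip_width: 0.0312
finger_force: 30.0
```

Run:
```python
from h import *
import fit
S4=load('s4'); fit.j=np.array([.5745,-.0392,-.0915])
print('chip before',fit.toj(atz(fit.S,fit.sb(343,300),.023)),'now',fit.toj(atz(S4,(297,222.5),.023)))
a=grab('wrist','w5'); print(a['state']['position'],a['state']['clock'])
P=a['state']['position']; d=np.array([np.sin(.3),-.025,np.cos(.3)]); m=P+[0,0,.020]
tip=m-.071*d; print('tip',tip,proj(a,tip),'rim',proj(a,[[.574,-.0395,.13]]))
cv2.imwrite('pics/c5.png',cv2.resize(a['pixels'][20:300,170:470],None,fx=1.6,fy=1.6)[:,:,::-1])
```

```text
chip before [ 0.00043546 -0.02999798] now [0.00254093 0.00313453]
[ 0.59547046 -0.04140029  0.21780234] 11.1
tip [ 0.57448853 -0.03962529  0.16997345] [[321.96066576 194.54588615]] rim [[322.37255316 178.26741636]]
```

View pics/c5.png

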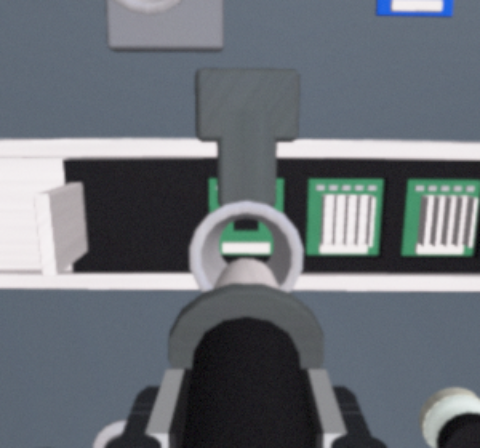

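>>> {"method": "jog_arm", "body": {"motion": [[-0.05,0,0.5,0,0.2],[0,0,0.6,0,0.2],[0,0,0.4,0,0.2],[0,0,0.2,0,0.2],[0,0,0,0,0.2]], "newtons": 25}}

```text
clock: 11.65
position: [0.5969, -0.0415, 0.1669]
tool_rot: [-3.141, -0.001, 3.055]
force: [0.7, -0.0, -1.1]
grip_width: 0.0312
finger_force: 30.0
```

Run:
```python
from h import *
a=load('w5');print(atz(a,(323.75,181.3),.13), bot.observe()['moment'])
```

```text
[ 0.57624183 -0.03873366  0.13      ] [-0.02302207 -0.0222379  -0.02353403]
```

>>> {"method": "jog_arm", "body": {"motion": [[0.1,0,0,0,0.2],[0.15,0,0,0,0.2],[0.15,0,0,0,0.2],[0.15,0,0,0,0.2],[0.1,0,0,0,0.2],[0.05,0,0,0,0.2],[0,0,0,0,0.2]]}}

```text
clock: 12.35
position: [0.5781, -0.0397, 0.1694]
tool_rot: [3.141, 0.005, 3.055]
force: [7.2, -0.6, 6.7]
grip_width: 0.0314
finger_force: 30.2
```

>>> {"method": "jog_arm", "body": {"motion": [[0,0,0.1,0,0.2],[0,0,0.1,0,0.2],[0,0,0.1,0,0.2],[0,0,0.1,0,0.2],[0,0,0,0,0.2]], "newtons": 20}}

```text
clock: 12.85
position: [0.5778, -0.0397, 0.1567]
tool_rot: [3.141, 0.004, 3.055]
force: [6.7, -1.7, 2.6]
grip_width: 0.0312
finger_force: 29.7
```

>>> {"method": "jog_arm", "body": {"motion": [[0,0,0.1,0,0.2],[0,0,0.1,0,0.2],[0,0,0.1,0,0.2],[0,0,0,0,0.2]]}}

```text
clock: 13.25
position: [0.5776, -0.0397, 0.1476]
tool_rot: [3.141, 0.004, 3.055]
force: [6.2, -0.2, 0.8]
grip_width: 0.0314
finger_force: 29.5
```

```bash
cat > chk.py <<'E'
from h import *
import sys
# silhouette of scope tilt: dark barrel edge columns are symmetric; print tool state
s=bot.observe(); print(s['position'],s['force'],s['moment'],s['grip_width'],s['finger_force'])
E
python3 chk.py
```

```text
[ 0.5776313  -0.03965279  0.14758632] [ 6.1867235  -0.20938324  0.76636412] [-0.17634123 -1.61847022 -0.01066731] 0.03136424613990897 29.499325454235077
```

>>> {"method": "jog_arm", "body": {"motion": [[-0.03,0,0.06,0,0.2],[0,0,0.06,0,0.2],[0,0,0.05,0,0.2],[0,0,0,0,0.2]]}}

```text
clock: 13.65
position: [0.5773, -0.0398, 0.1432]
tool_rot: [3.141, 0.001, 3.055]
force: [-7.8, 0.6, 23.7]
grip_width: 0.0314
finger_force: 31.7
```

>>> {"method": "jog_arm", "body": {"motion": [[0,0,0.03,0,0.2],[0,0,0,0,0.2]]}}

```text
clock: 13.85
position: [0.5772, -0.0397, 0.1425]
tool_rot: [3.141, 0.001, 3.055]
force: [-11.7, 1.1, 30.1]
grip_width: 0.0309
finger_force: 32.3
```

>>> {"method": "jog_arm", "body": {"motion": [[0,0,-0.07,0,0.2],[0,0,-0.02,0,0.2],[0,0,0,0,0.36],[0,0,0,0,0.42],[0,0,0,0,0.5],[0,0,0,0,0.6],[0,0,0,0,0.8],[0,0,0,0,0.9]]}}

```text
clock: 14.65
position: [0.5773, -0.0397, 0.1434]
tool_rot: [-3.142, -0.0, 3.055]
force: [-0.3, 0.3, -1.1]
grip_width: 0.0764
finger_force: 0.0
```

```bash
python3 chk.py
```

```text
[ 0.57730453 -0.0396718   0.14337826] [-0.2789915   0.34214433 -1.07844092] [0.0003344  0.00956272 0.04790144] 0.07635160127458229 0.0
```

>>> {"method": "jog_arm", "body": {"motion": [[0,0,-0.3,0,1],[0,0,-0.8,0,1],[0,0,-1,0,1],[0,0,-1,0,1],[0,0,-1,0,1],[0.5,0,-1,0,1],[1,0,0,0,1],[1,0,0,0,1],[1,0,0,0,1],[0,0,0,0,1],[0,0,0,0,1]]}}

```text
clock: 15.75
position: [0.4728, -0.0305, 0.2973]
tool_rot: [3.141, 0.001, 3.055]
force: [-0.3, -0.3, 0.3]
grip_width: 0.0854
finger_force: 0.0
```

```bash
cat > v.py <<'E'
from h import *
a=grab('wrist','w6');s=grab('scene','s6'); print(a['state']['position'],a['state']['clock'])
j=np.array([.5755,-.039])
for n,f in(('wrist',a),('scene',s)):
    p=proj(f,[[*j,.195],[*j,.135],[*j,.13]]);print(n,p.round(1))
    g=cv2.cvtColor(f['pixels'],cv2.COLOR_RGB2GRAY).astype(int)
    m=(p[0]+p[1])/2; st=4 if n=='wrist' else 2; w=52 if n=='wrist' else 26
    u0,v0=(m-w).astype(int); u0=max(u0,0); v0=max(v0,0)
    print('origin',u0,v0,'step',st)
    for v in range(v0,min(400,v0+2*w),st): print(v,' '.join('%3d'%x for x in g[v,u0:u0+2*w:st]))
E
python3 v.py
```

```text
[ 0.47279091 -0.0304737   0.29733307] 15.75
wrist [[322.9 317.2]
 [323.  280.9]
 [323.  278.4]]
origin 270 247 step 4
247  29  34  31  32  33  32  33  26  32  83 101  93  95  94  95  97  94 113  28  33  41 114 134 230 230 197
251  31  26  33  30  31  35  31  35  33  78 104  95  94  93  96  97  93 117  39  37  39 116 179 229 232 221
255  30  37  30  31  26  33  30  33  30  22  46  92  94 102 102  97  90  31  30  31  30  27  36  35  36  39
259  34  37  31  31  31  29  28  31  29  40  92 164 155 152 153 167 152 107  32  32  32  30  32  33  32  36
263 221 222 223 223 227 228 226 227 227 134 115  86  97  97  95  94  92 162 205 223 224 222 219 216 213 214
267 225 224 224 222 223 224 225 225 186  85  95  95  96  93  97  96  96  94 155 226 225 225 224 225 226 225
271  96  98  99  96  99  99  97  97 144  95  93  76  19  20  26  44  89  94  94 132 103 100 102  99 103 102
275  95 100 101 100  99 100  97 104  89  91  74  17  22  22  14  21  28  91  95 135  98 102 100 100 100 103
279  96  95 101  98 100  99  99 100  93  94  17  15  22   9  21  22  20  66  95 119  99  99 103 102  98  98
283  95  9
[... 4007 characters left out ...]
  50  55  78  98 100  96  97 143 159 159 162 160 151
204  90  64  64  62  64  58  66  64  82 118 108 104  98  97 101 106 102 104 113 147 155 152 157 158 158 157
206  99  62  62  61  62  63  59  66  62  96 113 106  98 100 100 101 107 113 132 153 166 159 158 154 153 152
208 102  66  61  60  64  63  62  62  82 132 128 106 110 112 106 104  99 106 126 125 148 169 161 169 157 155
210 102  69  60  65  60  63  66 101 173 198 176 100  86  91  93  87  83  85 112 121 125 141 161 159 165 170
212 104  76  63  63  62  69 115 179 204 186 131  72  75 104 112  83  62  60  81 109 122 120 133 153 174 200
214 113  99  76  63  74 143 193 206 180 108  62  67 106 141 138 108  72  59  61  75 105 118 126 172 198 170
```

Run:
```python
from h import *
a=load('w6');s=load('s6');print(tri([(a,(324,319)),(s,(294.3,182.5))]))
print(bot.job_done())
```

```text
[ 0.57553257 -0.03807782  0.19760327]
the job is handed in; nothing more can be done
None
```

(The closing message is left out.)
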